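# Lower the display lamp's mast and screw its elbow round to the red marker

## Task

Set up the model's display lamp: swing the red pawl up clear of the ratchet wheel, turn the wheel backwards (anticlockwise seen from above) until the mast is fully down on its boss, and swing the pawl back fully into the teeth. Then screw the black elbow lamp further onto its threaded stub, clockwise seen from above, and stop when, seen from above, its outlet points at the red marker post on the park model. Let go of everything, and leave the glue bottle, the yellow tape spool and the screwdriver where they are.

Things in the scene. Friction and masses are not known exactly. Their poses are not given: they have to be found in the camera images.
- lamp_lift: Grey lift housing fixed to the table, 170 x 400 x 45 mm high. Origin on the table. In its frame: ratchet wheel axis at y = -85 mm, mast axis at y = +95 mm, both at x = 0; the pawl pivot at y = -197 mm; the housing's middle is at y = -35 mm. z is up. Everything on it moves with it.
- wheel_bar (a point): Middle of the black grip bar on the ratchet wheel, on the wheel's vertical axis, 101 mm above the table. Bar 72 mm long (this point's x axis), 16 wide (y), 32 high (16 above and below this point), on a stem of 26 mm diameter. Grip it across its width and turn it. The steel wheel below is 140 mm across, with 18 teeth 51 to 69 mm from the axis, tops 69 mm above the table.
- wheel (a joint): Turn of the ratchet wheel in rad, 0 at the start (mast up); grows anticlockwise seen from above (backwards) to a hard stop at 1.396 (mast fully down). It drives the mast and stays where it is left; turning takes about 0.2 N m. With the pawl in the teeth it moves back only some 0.05 rad before the pawl blocks it.
- mast (a joint): Travel of the mast in m: 0 at the start (raised, a 60 mm gap between its dark collar of 50 mm diameter and the dark boss on the housing), 0.060 when fully down, collar on boss. It is geared to the wheel: 43 mm per rad.
- pawl_handle (a point): Grip point of the pawl's red round handle (12 mm diameter, end 16 mm beyond), 46 mm from the pivot. Its x axis is the hinge axis, level along the housing's x. At the start the handle leans 0.3 rad from upright towards the wheel; fully lifted 0.6 rad away, so this point moves 40 mm along the housing's -y; 119 mm above the table at the start, 113 lifted. Pinch it along the hinge axis, or push it.
- pawl_pivot (a point): Hinge of the pawl, 75 mm above the table, fixed to the housing; the hinge axis is the housing's x axis, between two dark cheeks 40 mm wide overall whose tops are 83 mm above the table.
- pawl (a joint): Swing of the pawl in rad: 0 = down, its tip between two teeth; grows as it is lifted away from the wheel, clear of the teeth above 0.4, hard stop at 0.9. Stays where it is left (about 1.5 N at the handle moves it). It goes down to 0 only with a gap between teeth under it, as with the mast up and with the mast fully down.
- elbow_block (a point): Centre of the elbow lamp's black block, 36 x 36 x 40 mm high, on the mast's vertical axis; 219 mm above the table at the start, about 158 mm with the mast down. x points along the outlet (as does a white line on top): a level barrel of 28 mm diameter, then a drooping lamp head of 54 mm diameter out to 100 mm from the axis. Grip the block from above across its y axis and turn it about the vertical.
- elbow (a joint): Turn of the elbow on its threaded stub in rad: near 0 at the start (just caught on the thread), grows clockwise seen from above, end of the thread at 3.6; it sinks 5 mm a turn. Takes about 0.12 N m and stays where it is left. 1.3 to 2.7 rad are needed, less than one turn.
- red_marker (a point): Centre of the red ball (26 mm diameter) on top of the red marker post on the park model (a fixed board 220 x 260 mm with trees up to 100 mm high, beyond the lift), 88 mm above the table, some 0.17 to 0.24 m from the mast axis. The only red thing on the model; the outlet shall point at it seen from above.
- glue_bottle: White glue bottle with orange cap, 44 mm diameter, 120 mm high, standing beside the mast. Origin at the centre of its foot. Leave it.
- tape_spool: Yellow spool lying flat, 72 mm diameter, 35 mm high, beside the pawl. Origin at the centre of its underside. Leave it.
- screwdriver: Blue screwdriver about 0.2 m long, lying beyond the pawl end of the lift housing. Leave it.

How it is judged:
By the outcome, as a careful person would: the job done as asked, in the order asked, and still so for the second after the job is handed in, with the robot touching nothing.
It also fails if it takes over 72 s, if anything falls off the work surface, if the arm or the gripper's body presses on something with over 40 N, if the wrist force passes 120 N, or if a joint passes its speed limit or range.

## Robot

A 7-joint arm with a two-finger parallel gripper is mounted at the origin on the work surface. World frame = base frame: x ahead of the robot, y to its left, z up, the work surface at z = 0. Lengths are in m, angles in rad, forces in N, time in s.
With the tool pointing down it reaches from about 0.4 to 0.85 m from the base axis. Payload 10.4 kg.
Tool frame: the origin (TCP) lies on the centre line of the jaws, within the pads' length; the fingertips stand 17 mm ahead of it and the grasp point (between the pads) lies 2 mm behind it; z points along the fingers, y is the direction in which the jaws open and shut (so a half turn about z gives the same grasp; the last joint's range is limited). The gripper opens to 87 mm and grips with 3 to 60 N. Pads are 19 mm wide; open, the fingers measure 117 mm over their backs; the gripper's body (75 mm by 190 mm) begins 51 mm behind the grasp point.
Start: joints at [1.103, 0.332, -0.065, 1.46, 0.022, 1.35, -0.088], TCP at [0.269, -0.564, 0.24] pointing down, gripper open.
Joint ranges: [-2.6, 2.6], [-0.5, 2.12], [-1.47, 1.34], [0.16, 2.42], [-1.27, 4.41], [0.06, 2.06], [-2.6, 2.6]. Speed limits (rad/s): [2.22, 2.22, 2.79, 2.79, 3.14, 3.14, 3.14].

## Interface

Orientations are given as a unit quaternion [x, y, z, w].
In Python, from bench import r gives the robot as it stands.
- The arm moves only by the tool apply_moves, never from a script. Its argument "commands" is a list of rows, each an object with "rot": the turn, a rotation vector about the world's x, y, z in units of 180 degrees (1.0 is 180 degrees), a list of three; "linear": the shift along the world's x, y, z in units of 0.3 m (1.0 is 0.3 m), a list of three; "grip": the closure, from -1 (fully open) to 1 (shut). A call has 1 to 20 rows; each row is the pose to reach, as a shift and turn from the pose commanded when the call began, turning the shorter way round; what a row does not reach only later rows make up. A row lasts 1/10 s, in which the tool goes at most 50 mm and 8.59 degrees, less where a joint would pass 70% of its speed; a pose out of reach is approached as far as the arm can. A call with a number of a shift or a turn outside -1 to 1 is refused whole. A call with a gripper value outside its range is refused whole. The fingers move at their own pace and stop on an object; "newtons" is the grip in N (left out, the last holds). Time passes only in rows, so rows that repeat a pose let the fingers close. It gives the time, the measured TCP pose, the force and the opening at its end, in the units of the state.
- r.read_state(): the state, without advancing time (a new reading comes with each control period).
- r.camera(name): name is "scene" or "top" or "wrist"; returns a dict with "frame" (400x640x3 uint8, red, green, blue), "mtx" (3x3 intrinsics, pixels), "extrinsics" (4x4, takes a point from world to camera coordinates). Camera axes: x right, y down, z forward; pixel columns grow to the right and rows downward; lengths in m; the calibration is good to about 2 mm. A picture is of the moment at which its call begins. There is no depth.
- r.close_job(): hands the job in, once; it reports no verdict.
Trained networks look in a picture, given as the dict that the camera call returned (one of the last four; its "shot" number tells which), for a name from the list of things; names that differ only in an ending like _2 or _b are one class to them, and where a whole thing is asked for, a point or a joint stands for the part that bears it (a point fixed in the world has none). Each returns a list of dicts, best first, with "p" (0 to 1); they miss things now and then, are a little off and sometimes report something else, mostly with a low value. They report only what shows in the picture. A call takes as long as a camera call.
- r.search_frame(thing, picture): "bbox" ([left, top, width, height] in pixels, round what is visible of it).
- r.spot_point(thing, picture): "location" ([column, row] in pixels: a listed point, or the origin of a listed thing).
The state is a dict: "time": time; "joint_positions": joint angles; "joint_vel": joint speeds; "joint_torque": joint torques, N m; "ee_pos": TCP position; "eef_rot": TCP orientation; "ft_force": force on the tool from outside, world axes, zero at the start; "torque": the same for the moment, N m; "width": finger opening in m.
Only numpy, scipy, OpenCV 4.12 (cv2) and the standard library are available. Lean on these libraries where they do the work, as an engineer would, in place of code of your own. Each camera call takes 0.05 s, during which the arm holds its last target. There are 200 camera calls.

## Working session

There is one attempt and no reset: what is moved stays moved. The work goes in short steps, Python scripts to look and compute and a tool call to move; the robot and the scene stay as the last step left them, time stands still between calls to the robot, and variables do not carry over. Pictures are saved under pics/ and viewed, about 8 in all and at most 12, crops included, and the job is handed in when it is done.

Besides the shell and the picture viewer there is one more tool, called after "Call:" as name(argument=value, ...), one argument or row to a line, values as JSON. apply_moves: Moves the arm, as the interface text tells. Its arguments: {"type":"object","properties":{"commands":{"type":"array","items":{"type":"object","properties":{"rot":{"type":"array","items":{"type":"number"}},"linear":{"type":"array","items":{"type":"number"}},"grip":{"type":"number"}}}},"newtons":{"type":"number"}},"required":["commands"]}

```bash
mkdir -p pics; ls
cat > h.py <<'E'
import numpy as np, cv2
from bench import r
def ray(p,uv):
    K=p["mtx"];E=np.array(p["extrinsics"]);d=E[:3,:3].T@np.linalg.solve(K,[uv[0],uv[1],1]);c=-E[:3,:3].T@E[:3,3];return c,d
def atz(p,uv,z):
    c,d=ray(p,uv);return c+d*(z-c[2])/d[2]
def proj(p,X):
    E=np.array(p["extrinsics"]);q=np.array(p["mtx"])@(E[:3,:3]@np.array(X)+E[:3,3]);return q[:2]/q[2]
def tri(obs):
    A=np.zeros((3,3));b=np.zeros(3)
    for p,uv in obs:
        c,d=ray(p,uv);d=d/np.linalg.norm(d);M=np.eye(3)-np.outer(d,d);A+=M;b+=M@c
    return np.linalg.solve(A,b)
def save(n,im): cv2.imwrite(f"pics/{n}.png",cv2.cvtColor(im,cv2.COLOR_RGB2BGR))
E
cat > a.py <<'E'
from h import *
np.set_printoptions(precision=4,suppress=True)
s=r.camera("scene");t=r.camera("top")
save("s1",s["frame"]);save("t1",t["frame"])
Z=dict(lamp_lift=0,wheel_bar=.101,pawl_handle=.119,pawl_pivot=.075,elbow_block=.219,red_marker=.088,glue_bottle=0,tape_spool=0,screwdriver=.01)
for k,z in Z.items():
    o=[]
    for n,p in(("s",s),("t",t)):
        f=r.spot_point(k,p)[:1]
        if f: o.append((p,f[0]["location"]));print(k,n,round(f[0]["p"],2),np.round(f[0]["location"],1),atz(p,f[0]["location"],z))
    if len(o)==2:print("   tri",tri(o))
st=r.read_state();print(st["ee_pos"],st["eef_rot"],st["width"],st["time"])
E
python3 a.py
```

```text
pics
lamp_lift s 0.6 [301.3 217.1] [0.5161 0.0326 0.    ]
lamp_lift t 0.79 [316.9 235.8] [0.521  0.0325 0.    ]
   tri [0.5195 0.0313 0.0043]
wheel_bar s 0.93 [281.1 216.5] [ 0.5058 -0.0548  0.101 ]
wheel_bar t 0.83 [349.4 243. ] [ 0.5061 -0.0477  0.101 ]
   tri [ 0.5039 -0.0494  0.0933]
pawl_handle s 0.43 [255.6 234.2] [ 0.4867 -0.154   0.119 ]
pawl_handle t 0.45 [390.8 250.8] [ 0.4877 -0.1453  0.119 ]
   tri [ 0.4848 -0.1484  0.1101]
pawl_pivot s 0.67 [251.6 242.5] [ 0.4718 -0.1634  0.075 ]
pawl_pivot t 0.72 [222.9 233.6] [0.5303 0.2653 0.075 ]
   tri [ 0.4478  0.1109 -0.0929]
elbow_block s 0.93 [322.6 155.4] [0.5417 0.1292 0.219 ]
elbow_block t 0.72 [272.9 229. ] [0.5428 0.1246 0.219 ]
   tri [0.5436 0.1245 0.2241]
red_marker s 0.7 [363.  228.4] [0.7341 0.0415 0.088 ]
red_marker t 0.79 [308.4 149.8] [0.7374 0.0515 0.088 ]
   tri [0.7352 0.0493 0.0801]
glue_bottle s 0.68 [342.9 169.4] [0.5303 0.285  0.    ]
glue_bottle t 0.5 [220.1 236.5] [0.5209 0.2899 0.    ]
   tri [ 0.5225  0.2947 -0.0143]
tape_spool s 0.68 [225.2 284.8] [ 0.456  -0.2896  0.    ]
tape_spool t 0.75 [441.2 251.8] [ 0.4763 -0.2984  0.    ]
   tri [ 0.4736 -0.2946  0.0264]
screwdriver s 0.83 [274.4 310.5] [ 0.6305 -0.2838  0.01  ]
screwdriver t 0.94 [434.  191.7] [ 0.6363 -0.2803  0.01  ]
   tri [ 0.6335 -0.2821  0.0106]
[ 0.269  -0.5642  0.2396] [0.9754 0.2206 0.     0.0001] 0.08697968525103436 1.0
```

Run:
```python
import cv2
t=cv2.imread("pics/t1.png");s=cv2.imread("pics/s1.png")
cv2.imwrite("pics/t1c.png",cv2.resize(t[110:330,190:480],None,fx=2.7,fy=2.7,interpolation=cv2.INTER_CUBIC))
cv2.imwrite("pics/s1c.png",cv2.resize(s[110:340,180:440],None,fx=2.6,fy=2.6,interpolation=cv2.INTER_CUBIC))
```

```text
(no output)
```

View pics/t1c.png

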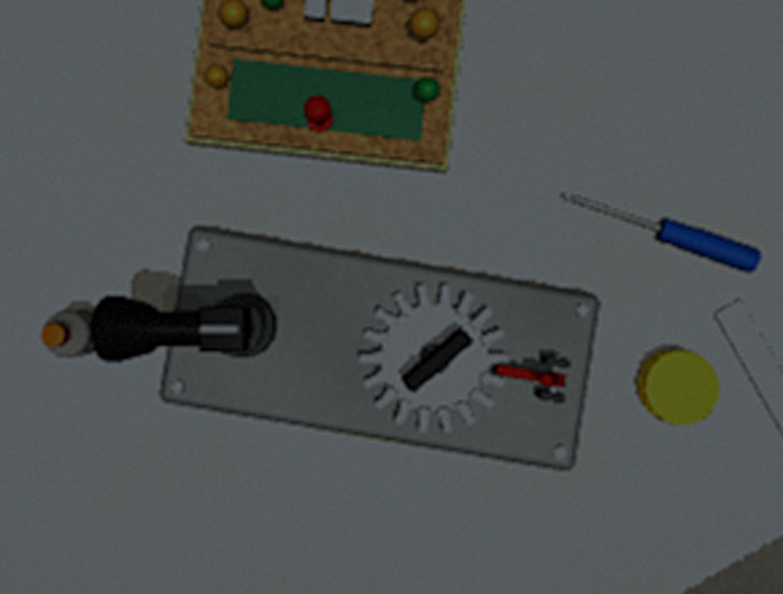

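View pics/s1c.png

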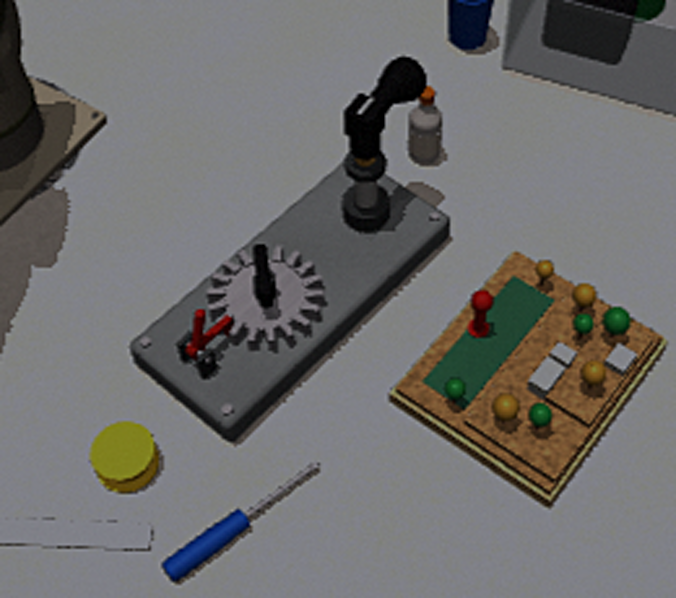

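The top view shows the pawl at about (530,375) in the crop, the bar running from (408,382) to (468,335), the outlet pointing at +y, and the marker at (318,108). Next I'll fit the lift pose.

```bash
cat > b.py <<'E'
from h import *
np.set_printoptions(precision=4,suppress=True)
t=r.camera("top");s=r.camera("scene")
C=np.array([(193,228),(600,292),(573,468),(162,402)])/2.7+[190,110]
W=np.array([atz(t,c,.045) for c in C])[:,:2];print(W,[np.linalg.norm(W[i]-W[i-1]) for i in range(4)])
mid=W.mean(0); u=(W[0]-W[1])+(W[3]-W[2]);u/=np.linalg.norm(u);print("mid",mid,"u",u,np.degrees(np.arctan2(u[1],u[0])))
xx=np.array([u[1],-u[0]])
for n,d in dict(origin=35,wheel=-50,mast=130,piv=-162).items():print(n,mid+u*d/1000)
# two-view detection: least squares of known housing points
bar=[atz(t,np.array(c)/2.7+[190,110],.117)for c in((408,382),(468,335))];d=bar[1]-bar[0];print("bar",(bar[0]+bar[1])/2,np.linalg.norm(d),np.degrees(np.arctan2(d[1],d[0])))
# overlay
h=mid+u*.035
def L(x,y,z):return np.r_[h+xx*x+u*y,z]
P=dict(w=L(0,-.085,.117),m=L(0,.095,.24),pp=L(0,-.197,.075),ph=L(0,-.197+.046*np.sin(.3),.119),c1=L(.085,.165,.045),c2=L(-.085,-.235,.045),c3=L(.085,-.235,.045),c4=L(-.085,.165,.045))
for n,p in(("t",t),("s",s)):
    im=cv2.resize(p["frame"],None,fx=4,fy=4,interpolation=cv2.INTER_CUBIC)
    for k,X in P.items():
        q=proj(p,X);cv2.circle(im,tuple(int(v*4+1.5) for v in q),3,(0,255,0) if k!="pp" else (0,255,255),-1)
    o=dict(t=(760,600),s=(720,640))[n]
    im=im[800-200+ (100 if n=='s' else 150)-30:, :] if 0 else im
    save("ov_"+n,cv2.resize(im[(760 if n=="t" else 560):(1220 if n=="t" else 1260),(800 if n=="t" else 860):(1700 if n=="t" else 1560)],None,fx=.85,fy=.85))
print(P["ph"],P["pp"])
E
python3 b.py; cd pics; python3 -c "
import cv2,numpy as np
a=cv2.imread('ov_t.png');b=cv2.imread('ov_s.png');print(a.shape,b.shape)
cv2.imwrite('ov.png',np.clip(1.6*cv2.resize(np.vstack([cv2.resize(a,(765,391)),np.pad(b,((0,0),(0,170),(0,0)))]),None,fx=.6,fy=.6),0,255).astype('uint8'))"
```

```text
[[ 0.6293  0.174 ]
 [ 0.5659 -0.2135]
 [ 0.4004 -0.1847]
 [ 0.4649  0.2027]] [np.float64(0.16688604726160303), np.float64(0.39262568975254725), np.float64(0.1680087283644148), np.float64(0.39265957533891355)]
mid [ 0.5151 -0.0054] u [0.1629 0.9866] 80.62236901659173
origin [0.5208 0.0292]
wheel [ 0.507  -0.0547]
mast [0.5363 0.1229]
piv [ 0.4887 -0.1652]
bar [ 0.5073 -0.0535  0.117 ] 0.06756703575989526 -52.56397725484397
[ 0.491  -0.1518  0.119 ] [ 0.4887 -0.1652  0.075 ]
(391, 765, 3) (595, 595, 3)
```

View pics/ov.png

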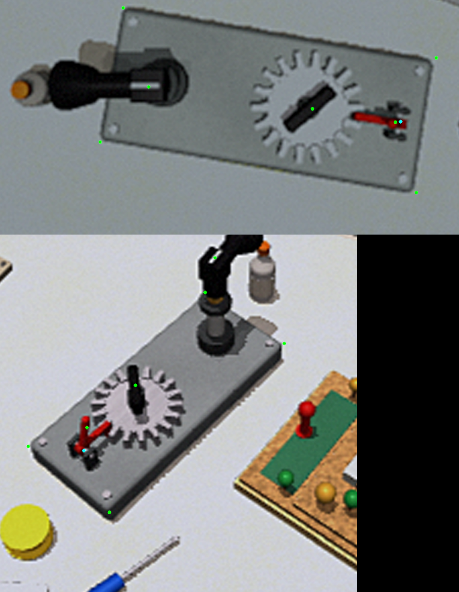

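Call:
apply_moves(
  commands=[
    {"rot": [0, 0, 0.306], "linear": [0.6, 0.95, 0], "grip": -1},
    {"rot": [0, 0, 0.306], "linear": [0.6, 0.95, 0], "grip": -1},
    {"rot": [0, 0, 0.306], "linear": [0.6, 0.95, 0], "grip": -1},
    {"rot": [0, 0, 0.306], "linear": [0.6, 0.95, 0], "grip": -1},
    {"rot": [0, 0, 0.306], "linear": [0.6, 0.95, 0], "grip": -1},
    {"rot": [0, 0, 0.306], "linear": [0.6, 0.95, 0], "grip": -1},
    {"rot": [0, 0, 0.306], "linear": [0.6, 0.95, 0], "grip": -1},
    {"rot": [0, 0, 0.306], "linear": [0.6, 0.95, 0], "grip": -1},
    {"rot": [0, 0, 0.306], "linear": [0.6, 0.95, 0], "grip": -1},
  ],
)

```text
time: 2.0
ee_pos: [0.4491, -0.2788, 0.2397]
eef_rot: [0.763, 0.647, -0.0, 0.0]
ft_force: [0.5, -0.7, 0.9]
width: 0.0871
```

```bash
cat > c.py <<'E'
from h import *
np.set_printoptions(precision=4,suppress=True)
p=r.camera("wrist");save("w1",p["frame"])
for k,z in dict(pawl_handle=.119,pawl_pivot=.075,wheel_bar=.101).items():
    for f in r.spot_point(k,p)[:2]: print(k,round(f["p"],2),f["location"],atz(p,f["location"],z))
s=r.read_state();print(s["time"],s["ee_pos"],s["eef_rot"],s["joint_positions"])
E
python3 c.py
```

```text
pawl_handle 0.85 [347.3, 11.6] [ 0.486  -0.1511  0.119 ]
2.2 [ 0.4482 -0.2806  0.2395] [ 0.7638  0.6455 -0.0001  0.    ] [ 0.8236  0.1444 -0.384   1.6983  0.0561  1.3098  0.2612]
```

Call:
apply_moves(
  commands=[
    {"rot": [0, 0, 0], "linear": [0.13, 0.425, -0.1], "grip": -1},
    {"rot": [0, 0, 0], "linear": [0.13, 0.425, -0.1], "grip": -1},
    {"rot": [0, 0, 0], "linear": [0.13, 0.425, -0.1], "grip": -1},
    {"rot": [0, 0, 0], "linear": [0.13, 0.425, -0.1], "grip": -1},
  ],
)

```text
time: 2.6
ee_pos: [0.4886, -0.147, 0.2088]
eef_rot: [0.761, 0.649, 0.0, -0.001]
ft_force: [-0.5, 1.4, 0.2]
width: 0.0871
```

```bash
python3 c.py
```

```text
pawl_handle 0.61 [320.1, 216.3] [ 0.4851 -0.1498  0.119 ]
pawl_pivot 0.96 [319.9, 216.9] [ 0.4822 -0.1636  0.075 ]
wheel_bar 0.61 [325.3, 69.7] [ 0.5039 -0.0543  0.101 ]
2.8 [ 0.4876 -0.1536  0.2097] [ 0.7638  0.6455 -0.0001  0.0002] [ 0.6726  0.1353 -0.492   1.7774  0.0678  1.2453 -0.0047]
```

View pics/w1.png

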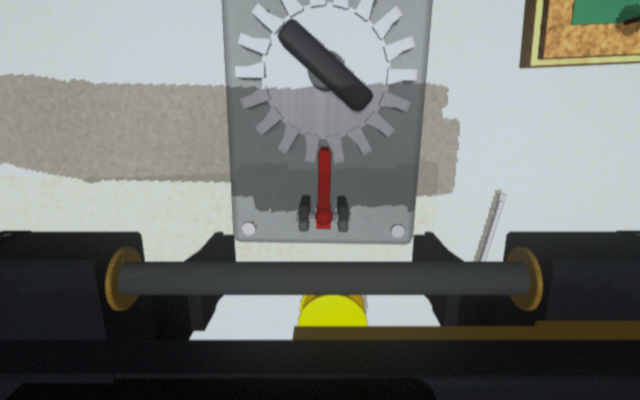

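Call:
apply_moves(
  commands=[
    {"rot": [0, 0, 0], "linear": [-0.002, 0, -0.15], "grip": -0.1},
    {"rot": [0, 0, 0], "linear": [-0.002, 0, -0.297], "grip": -0.1},
    {"rot": [0, 0, 0], "linear": [-0.002, 0, -0.297], "grip": 0},
    {"rot": [0, 0, 0], "linear": [-0.002, 0, -0.297], "grip": 1},
    {"rot": [0, 0, 0], "linear": [-0.002, 0, -0.297], "grip": 1},
    {"rot": [0, 0, 0], "linear": [-0.002, 0, -0.297], "grip": 1},
    {"rot": [0, 0, 0], "linear": [-0.002, 0, -0.297], "grip": 1},
    {"rot": [0, 0, 0], "linear": [-0.002, 0, -0.297], "grip": 1},
  ],
  newtons=15,
)

```text
time: 3.6
ee_pos: [0.4878, -0.1519, 0.1213]
eef_rot: [0.763, 0.647, 0.0, 0.001]
ft_force: [-0.0, 0.5, 0.2]
width: 0.0308
```

Run:
```python
from h import *
s=r.read_state();print(s["time"],s["ee_pos"],s["width"],s["ft_force"])
```

```text
3.6 [ 0.48776654 -0.15185618  0.12133861] 0.030844154429701554 [-0.03547394  0.492418    0.23305579]
```

Still closing; continue, then arc.

Call:
apply_moves(
  commands=[
    {"rot": [0, 0, 0], "linear": [0, 0, 0], "grip": 1},
    {"rot": [0, 0, 0], "linear": [0, 0, 0], "grip": 1},
    {"rot": [0, 0, 0], "linear": [0, 0, 0], "grip": 1},
    {"rot": [0, 0, 0], "linear": [0, 0, 0], "grip": 1},
  ],
)

```text
time: 4.0
ee_pos: [0.4877, -0.1517, 0.1206]
eef_rot: [0.763, 0.647, 0.0, 0.0]
ft_force: [2.5, -0.1, -0.5]
width: 0.0118
```

Call:
apply_moves(
  commands=[
    {"rot": [0, 0, 0], "linear": [-0.003, -0.017, 0.003], "grip": 1},
    {"rot": [0, 0, 0], "linear": [-0.006, -0.034, 0.005], "grip": 1},
    {"rot": [0, 0, 0], "linear": [-0.008, -0.051, 0.006], "grip": 1},
    {"rot": [0, 0, 0], "linear": [-0.011, -0.068, 0.005], "grip": 1},
    {"rot": [0, 0, 0], "linear": [-0.014, -0.085, 0.001], "grip": 1},
    {"rot": [0, 0, 0], "linear": [-0.017, -0.105, -0.007], "grip": 1},
    {"rot": [0, 0, 0], "linear": [-0.02, -0.124, -0.016], "grip": 1},
    {"rot": [0, 0, 0], "linear": [-0.02, -0.124, -0.016], "grip": 1},
  ],
)

```text
time: 4.8
ee_pos: [0.4809, -0.1905, 0.1152]
eef_rot: [0.763, 0.646, -0.0, 0.0]
ft_force: [1.0, -1.6, 0.9]
width: 0.0113
```

Run:
```python
from h import *
s=r.read_state();print(s["time"],s["ee_pos"],s["width"],s["ft_force"])
```

```text
4.8 [ 0.48089228 -0.19049796  0.11521917] 0.011285179130754466 [ 0.95219959 -1.59169489  0.92810104]
```

Call:
apply_moves(
  commands=[
    {"rot": [0, 0, 0], "linear": [0, 0, 0], "grip": -0.2},
    {"rot": [0, 0, 0], "linear": [0, 0, 0], "grip": -0.2},
    {"rot": [0, 0, 0], "linear": [0, 0, 0], "grip": -0.2},
    {"rot": [0, 0, 0], "linear": [0, 0, 0.16], "grip": -0.2},
    {"rot": [0, 0, 0], "linear": [0, 0, 0.3], "grip": -0.2},
    {"rot": [0, 0, 0], "linear": [0, 0, 0.413], "grip": -0.2},
    {"rot": [0, 0, 0], "linear": [0.083, 0.2, 0.413], "grip": -0.2},
    {"rot": [0, 0, 0], "linear": [0.083, 0.2, 0.413], "grip": -0.2},
  ],
)

```text
time: 5.6
ee_pos: [0.5079, -0.1248, 0.2411]
eef_rot: [0.762, 0.648, 0.001, 0.001]
ft_force: [0.4, 0.1, -0.6]
width: 0.0517
```

```bash
cat > d.py <<'E'
from h import *
np.set_printoptions(precision=4,suppress=True)
p=r.camera("wrist");save("w2",p["frame"])
for k,z in dict(wheel_bar=.101,pawl_handle=.113).items():
    for f in r.spot_point(k,p)[:1]: print(k,round(f["p"],2),f["location"],atz(p,f["location"],z))
# black blob bar, warped to top plane z=.117
g=p["frame"].max(2);f=r.spot_point("wheel_bar",p)[0]["location"]
m=(g<60).astype('uint8');m=cv2.morphologyEx(m,cv2.MORPH_OPEN,np.ones((7,7),'uint8'))
n,l,st,ce=cv2.connectedComponentsWithStats(m);i=l[int(f[1]),int(f[0])];print(i,st[i])
c=np.column_stack(np.where(l==i))[:,::-1].astype(np.float32)
W=np.array([atz(p,q,.117)[:2] for q in c]).astype(np.float32)
(cx,cy),sz,a=cv2.minAreaRect(W*1000);v=cv2.fitLine(W,2,0,.01,.01).ravel();print(cx,cy,sz,a,np.degrees(np.arctan2(v[1],v[0])))
s=r.read_state();print(s["time"],s["ee_pos"],s["eef_rot"],s["joint_positions"],s["width"])
E
python3 d.py
```

```text
wheel_bar 0.85 [305.1, 104.8] [ 0.505 -0.052  0.101]
pawl_handle 0.68 [302.6, 270.6] [ 0.4803 -0.1839  0.113 ]
1 [ 285   96   58   46 1207]
511.04010009765625 -60.532474517822266 (15.297532081604004, 49.606597900390625) 40.568878173828125 -47.4527
5.8 [ 0.5059 -0.1293  0.2393] [ 0.7628  0.6467 -0.0004 -0.0001] [ 0.6413  0.1432 -0.5213  1.7079  0.0741  1.3106 -0.0591] 0.052094844012078326
```

View pics/w2.png

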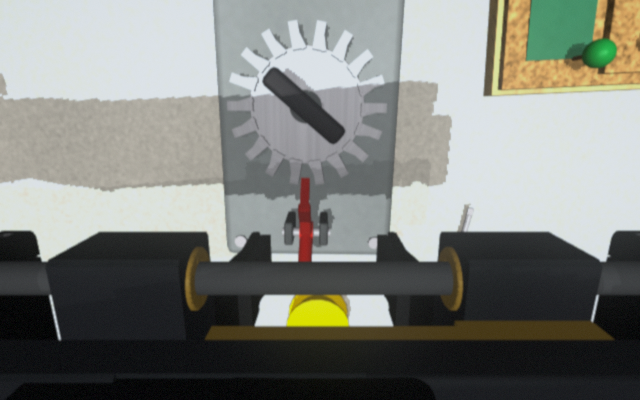

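Run:
```python
from h import *
p=r.camera("wrist")
for e in (((271,69),(343,133)),((265,76),(335,142)),((268,72),(339,138))):
    a,b=[atz(p,q,.117) for q in e];d=b-a;print((a+b)/2,np.linalg.norm(d),np.degrees(np.arctan2(d[1],d[0])))
```

```text
[ 0.50595374 -0.05515209  0.117     ] 0.06828601366180609 -50.22808806592152
[ 0.49994075 -0.05988485  0.117     ] 0.06850028220152508 -52.21287616073123
[ 0.50296176 -0.05752876  0.117     ] 0.06884618545656034 -51.657325356688865
```

Call:
apply_moves(
  commands=[
    {"rot": [0, 0, 0.267], "linear": [-0.004, 0.246, -0.1], "grip": -0.2},
    {"rot": [0, 0, 0.267], "linear": [-0.004, 0.246, -0.1], "grip": -0.2},
    {"rot": [0, 0, 0.267], "linear": [-0.004, 0.246, -0.1], "grip": -0.2},
    {"rot": [0, 0, 0.267], "linear": [-0.004, 0.246, -0.1], "grip": -0.2},
    {"rot": [0, 0, 0.267], "linear": [-0.004, 0.246, -0.1], "grip": -0.2},
    {"rot": [0, 0, 0.267], "linear": [-0.004, 0.246, -0.1], "grip": -0.2},
    {"rot": [0, 0, 0.267], "linear": [-0.004, 0.246, -0.1], "grip": -0.2},
    {"rot": [0, 0, 0.267], "linear": [-0.004, 0.246, -0.25], "grip": -0.2},
    {"rot": [0, 0, 0.267], "linear": [-0.004, 0.246, -0.38], "grip": -0.2},
    {"rot": [0, 0, 0.267], "linear": [-0.004, 0.246, -0.463], "grip": -0.2},
    {"rot": [0, 0, 0.267], "linear": [-0.004, 0.246, -0.463], "grip": -0.2},
    {"rot": [0, 0, 0.267], "linear": [-0.004, 0.246, -0.463], "grip": 1},
    {"rot": [0, 0, 0.267], "linear": [-0.004, 0.246, -0.463], "grip": 1},
    {"rot": [0, 0, 0.267], "linear": [-0.004, 0.246, -0.463], "grip": 1},
    {"rot": [0, 0, 0.267], "linear": [-0.004, 0.246, -0.463], "grip": 1},
    {"rot": [0, 0, 0.267], "linear": [-0.004, 0.246, -0.463], "grip": 1},
    {"rot": [0, 0, 0.267], "linear": [-0.004, 0.246, -0.463], "grip": 1},
  ],
  newtons=35,
)

```text
time: 7.55
ee_pos: [0.5063, -0.0547, 0.1017]
eef_rot: [0.433, 0.901, 0.001, 0.001]
ft_force: [4.6, 2.5, 4.0]
width: 0.0246
```

```bash
cat > st.py <<'E'
from h import *
np.set_printoptions(precision=4,suppress=True)
s=r.read_state();q=s["eef_rot"]
print(s["time"],s["ee_pos"],"yang",np.degrees(2*np.arctan2(q[1],q[0]))-90,s["width"],s["ft_force"],s["torque"],s["joint_positions"])
E
python3 st.py
```

```text
7.55 [ 0.5063 -0.0547  0.1017] yang 38.63539859188674 0.024555914780580074 [4.615  2.5069 4.0286] [ 0.5122 -1.0939 -0.0216] [ 0.5824  0.2668 -0.6295  1.8978  0.1818  1.0307  0.5504]
```

Call:
apply_moves(
  commands=[
    {"rot": [0, 0, 0], "linear": [0, 0, 0], "grip": 1},
    {"rot": [0, 0, 0], "linear": [0, 0, 0], "grip": 1},
    {"rot": [0, 0, 0], "linear": [0, 0, 0], "grip": 1},
  ],
)

```text
time: 7.85
ee_pos: [0.5063, -0.0547, 0.1017]
eef_rot: [0.433, 0.901, 0.001, 0.001]
ft_force: [4.2, 2.0, 5.5]
width: 0.0244
```

```bash
python3 st.py
```

```text
7.85 [ 0.5063 -0.0547  0.1017] yang 38.63889677730461 0.024401132069697577 [4.1935 1.9823 5.4998] [ 0.6056 -1.1103 -0.0843] [ 0.5823  0.2669 -0.6295  1.8977  0.1819  1.0308  0.5505]
```

Call:
apply_moves(
  commands=[
    {"rot": [0, 0, 0], "linear": [0, 0, 0], "grip": 0.2},
    {"rot": [0, 0, 0], "linear": [0, 0, 0], "grip": 0.2},
    {"rot": [0, 0, 0], "linear": [-0.002, 0, 0.027], "grip": 0.2},
    {"rot": [0, 0, 0], "linear": [-0.002, 0, 0.027], "grip": 1},
    {"rot": [0, 0, 0], "linear": [-0.002, 0, 0.027], "grip": 1},
    {"rot": [0, 0, 0], "linear": [-0.002, 0, 0.027], "grip": 1},
    {"rot": [0, 0, 0], "linear": [-0.002, 0, 0.027], "grip": 1},
    {"rot": [0, 0, 0], "linear": [-0.002, 0, 0.027], "grip": 1},
  ],
)

```text
time: 8.65
ee_pos: [0.5062, -0.0544, 0.1104]
eef_rot: [0.433, 0.901, 0.001, 0.002]
ft_force: [1.8, 2.9, 12.0]
width: 0.016
```

```bash
python3 st.py
```

```text
8.65 [ 0.5062 -0.0544  0.1104] yang 38.69707671687584 0.01596147312020813 [ 1.7895  2.9223 12.0454] [ 0.5389 -0.3745  0.3593] [ 0.5864  0.2541 -0.6328  1.8911  0.1726  1.0466  0.558 ]
```

Call:
apply_moves(
  commands=[
    {"rot": [0, 0, 0.03], "linear": [0, 0, 0], "grip": 1},
    {"rot": [0, 0, 0.06], "linear": [0, 0, 0], "grip": 1},
    {"rot": [0, 0, 0.09], "linear": [0, 0, 0], "grip": 1},
    {"rot": [0, 0, 0.12], "linear": [0, 0, 0], "grip": 1},
    {"rot": [0, 0, 0.15], "linear": [0, 0, 0], "grip": 1},
    {"rot": [0, 0, 0.18], "linear": [0, 0, 0], "grip": 1},
    {"rot": [0, 0, 0.21], "linear": [0, 0, 0], "grip": 1},
    {"rot": [0, 0, 0.24], "linear": [0, 0, 0], "grip": 1},
  ],
)

```text
time: 9.45
ee_pos: [0.5067, -0.0535, 0.1104]
eef_rot: [0.069, 0.998, 0.001, 0.002]
ft_force: [4.7, 6.8, 8.5]
width: 0.0157
```

```bash
python3 st.py
```

```text
9.45 [ 0.5067 -0.0535  0.1104] yang 82.10203139449041 0.015673747107123763 [4.7083 6.7705 8.4516] [ 1.4445 -1.0512 -0.212 ] [ 0.6769  0.2759 -0.7388  1.8867  0.211   1.0532  1.2856]
```

Call:
apply_moves(
  commands=[
    {"rot": [0, 0, 0.03], "linear": [0.002, 0.003, 0], "grip": 1},
    {"rot": [0, 0, 0.06], "linear": [0.002, 0.003, 0], "grip": 1},
    {"rot": [0, 0, 0.09], "linear": [0.002, 0.003, 0], "grip": 1},
    {"rot": [0, 0, 0.12], "linear": [0.002, 0.003, 0], "grip": 1},
    {"rot": [0, 0, 0.15], "linear": [0.002, 0.003, 0], "grip": 1},
    {"rot": [0, 0, 0.175], "linear": [0.002, 0.003, 0], "grip": 1},
    {"rot": [0, 0, 0.195], "linear": [0.002, 0.003, 0], "grip": 1},
    {"rot": [0, 0, 0.207], "linear": [0.002, 0.003, 0], "grip": 1},
    {"rot": [0, 0, 0.217], "linear": [0.002, 0.003, 0], "grip": 1},
    {"rot": [0, 0, 0.217], "linear": [0.002, 0.003, 0], "grip": 1},
  ],
)

```text
time: 10.45
ee_pos: [0.5065, -0.0525, 0.1104]
eef_rot: [-0.267, 0.964, 0.001, 0.002]
ft_force: [0.2, 6.9, 13.9]
width: 0.0157
```

```bash
python3 st.py
```

```text
10.45 [ 0.5065 -0.0525  0.1104] yang 120.93642669739552 0.015665239219511358 [ 0.1639  6.8977 13.897 ] [ 1.7205  0.0576 -0.8302] [ 0.7627  0.3034 -0.8436  1.882   0.2559  1.0654  1.9279]
```

Call:
apply_moves(
  commands=[
    {"rot": [0, 0, 0.012], "linear": [0, 0, 0], "grip": 1},
    {"rot": [0, 0, 0.025], "linear": [0, 0, 0], "grip": 1},
    {"rot": [0, 0, 0.025], "linear": [0, 0, 0], "grip": 1},
  ],
)

```text
time: 10.75
ee_pos: [0.5066, -0.0524, 0.1104]
eef_rot: [-0.304, 0.953, 0.001, 0.002]
ft_force: [-0.0, 6.3, 14.0]
width: 0.0166
```

```bash
python3 st.py
python3 - <<'E'
from h import *
p=r.camera("scene");save("s3",p["frame"][100:340,180:440])
print(r.spot_point("elbow_block",p)[:1])
E
```

```text
10.75 [ 0.5066 -0.0524  0.1104] yang 125.44530992317269 0.01655469982588444 [-0.0196  6.2913 13.9731] [ 1.6871 -0.1547 -1.0167] [ 0.7733  0.3071 -0.8565  1.8815  0.2617  1.0666  2.0021]
[{'location': [318.5, 168.1], 'p': 0.87}]
```

Run:
```python
from h import *
p=r.camera("scene")
print(proj(p,[.5415,.1255,.219]),proj(p,[.5415,.1255,.158]))
im=cv2.imread("pics/s3.png");cv2.imwrite("pics/s3b.png",cv2.resize(im,None,fx=2.5,fy=2.5,interpolation=cv2.INTER_CUBIC))
```

```text
[321.90536883 156.14871543] [322.08886252 169.82619911]
```

View pics/s3b.png

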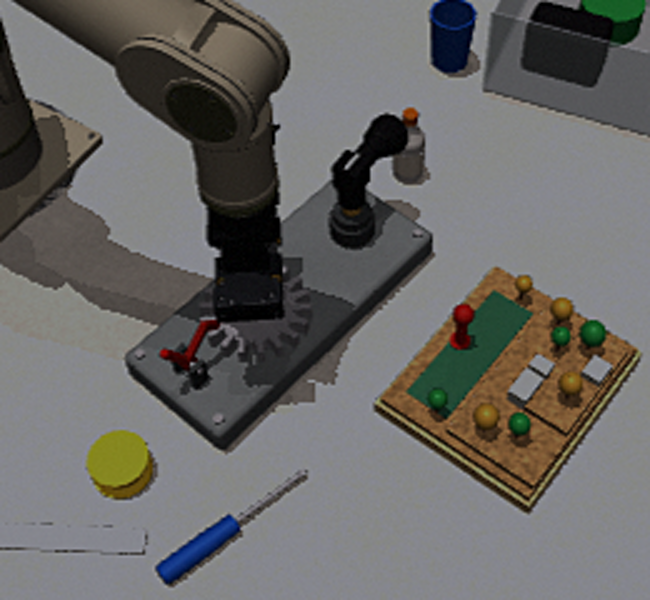

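Call:
apply_moves(
  commands=[
    {"rot": [0, 0, 0], "linear": [0, 0, 0], "grip": -0.1},
    {"rot": [0, 0, 0], "linear": [0, 0, 0], "grip": -0.1},
    {"rot": [0, 0, 0], "linear": [0, 0, 0], "grip": -0.1},
    {"rot": [0, 0, 0], "linear": [0, 0, 0], "grip": -0.1},
    {"rot": [0, 0, 0], "linear": [0, 0, 0.15], "grip": -0.1},
    {"rot": [0, 0, 0], "linear": [0, 0, 0.3], "grip": -0.1},
    {"rot": [0, 0, 0], "linear": [0, 0, 0.4], "grip": -0.1},
  ],
)

```text
time: 11.6
ee_pos: [0.5051, -0.0538, 0.2311]
eef_rot: [-0.304, 0.953, -0.0, 0.0]
ft_force: [0.1, -0.0, -0.8]
width: 0.0474
```

```bash
python3 st.py
```

```text
11.6 [ 0.5051 -0.0538  0.2311] yang 125.41787503541818 0.04737303427002435 [ 0.0943 -0.0426 -0.8405] [ 0.1146 -0.1501 -0.037 ] [ 0.8412  0.1667 -0.8961  1.7402  0.135   1.2982  2.1044]
```

Call:
apply_moves(
  commands=[
    {"rot": [0, 0, -0.749], "linear": [-0.079, -0.449, 0], "grip": -0.1},
    {"rot": [0, 0, -0.749], "linear": [-0.079, -0.449, 0], "grip": -0.1},
    {"rot": [0, 0, -0.749], "linear": [-0.079, -0.449, 0], "grip": -0.1},
    {"rot": [0, 0, -0.749], "linear": [-0.079, -0.449, 0], "grip": -0.1},
    {"rot": [0, 0, -0.749], "linear": [-0.079, -0.449, 0], "grip": -0.1},
    {"rot": [0, 0, -0.749], "linear": [-0.079, -0.449, 0], "grip": -0.1},
    {"rot": [0, 0, -0.749], "linear": [-0.079, -0.449, 0], "grip": -0.1},
    {"rot": [0, 0, -0.749], "linear": [-0.079, -0.449, 0], "grip": -0.1},
    {"rot": [0, 0, -0.749], "linear": [-0.079, -0.449, 0], "grip": -0.1},
    {"rot": [0, 0, -0.749], "linear": [-0.079, -0.449, 0], "grip": -0.1},
    {"rot": [0, 0, -0.749], "linear": [-0.079, -0.449, 0], "grip": -0.1},
    {"rot": [0, 0, -0.749], "linear": [-0.079, -0.449, 0], "grip": -0.1},
    {"rot": [0, 0, -0.749], "linear": [-0.079, -0.449, 0], "grip": -0.1},
    {"rot": [0, 0, -0.749], "linear": [-0.079, -0.449, 0], "grip": -0.1},
    {"rot": [0, 0, -0.749], "linear": [-0.079, -0.449, 0], "grip": -0.1},
    {"rot": [0, 0, -0.749], "linear": [-0.079, -0.449, 0], "grip": -0.1},
    {"rot": [0, 0, -0.749], "linear": [-0.079, -0.449, 0], "grip": -0.1},
    {"rot": [0, 0, -0.749], "linear": [-0.079, -0.449, 0], "grip": -0.1},
  ],
)

```text
time: 13.4
ee_pos: [0.4811, -0.1887, 0.2284]
eef_rot: [0.762, 0.648, -0.0, -0.0]
ft_force: [0.2, -0.6, -0.8]
width: 0.0472
```

```bash
python3 st.py
python3 - <<'E'
from h import *
for n in("top","scene"):
    p=r.camera(n)
    for k,z in(("wheel_bar",.101),("pawl_handle",.113)):
        for f in r.spot_point(k,p)[:1]:print(n,k,f["p"],atz(p,f["location"],z))
E
```

```text
13.4 [ 0.4811 -0.1887  0.2284] yang -9.240130008498426 0.04718758887038897 [ 0.1534 -0.5965 -0.8361] [-0.0051 -0.125   0.0255] [ 0.8311  0.146  -0.5919  1.7333  0.0845  1.2886  0.0592]
top wheel_bar 0.88 [ 0.49791644 -0.03886241  0.101     ]
scene wheel_bar 0.67 [ 0.49884438 -0.04418086  0.101     ]
scene pawl_handle 0.62 [ 0.47756919 -0.18701063  0.113     ]
```

Call:
apply_moves(
  commands=[
    {"rot": [0, 0, 0], "linear": [0, 0, -0.15], "grip": -0.1},
    {"rot": [0, 0, 0], "linear": [0, 0, -0.3], "grip": -0.1},
    {"rot": [0, 0, 0], "linear": [0, 0, -0.38], "grip": -0.1},
    {"rot": [0, 0, 0], "linear": [0, 0, -0.38], "grip": 1},
    {"rot": [0, 0, 0], "linear": [0, 0, -0.38], "grip": 1},
    {"rot": [0, 0, 0], "linear": [0, 0, -0.38], "grip": 1},
    {"rot": [0, 0, 0], "linear": [0, 0, -0.38], "grip": 1},
    {"rot": [0, 0, 0], "linear": [0, 0, -0.38], "grip": 1},
    {"rot": [0, 0, 0], "linear": [0, 0, -0.38], "grip": 1},
  ],
  newtons=15,
)

```text
time: 14.6
ee_pos: [0.4812, -0.1893, 0.1155]
eef_rot: [0.763, 0.646, -0.0, 0.0]
ft_force: [-2.1, -1.6, 4.4]
width: 0.0115
```

```bash
python3 st.py
```

```text
14.6 [ 0.4812 -0.1893  0.1155] yang -9.447621558125846 0.011485603613406614 [-2.0945 -1.6222  4.3832] [-0.0891  0.3983 -0.0276] [ 0.805   0.2591 -0.5816  1.8659  0.1628  1.0631 -0.0057]
```

Call:
apply_moves(
  commands=[
    {"rot": [0, 0, 0], "linear": [0.003, 0.018, 0.009], "grip": 1},
    {"rot": [0, 0, 0], "linear": [0.006, 0.037, 0.017], "grip": 1},
    {"rot": [0, 0, 0], "linear": [0.009, 0.056, 0.021], "grip": 1},
    {"rot": [0, 0, 0], "linear": [0.012, 0.075, 0.022], "grip": 1},
    {"rot": [0, 0, 0], "linear": [0.015, 0.094, 0.021], "grip": 1},
    {"rot": [0, 0, 0], "linear": [0.018, 0.113, 0.018], "grip": 1},
    {"rot": [0, 0, 0], "linear": [0.021, 0.128, 0.015], "grip": 1},
    {"rot": [0, 0, 0], "linear": [0.022, 0.138, 0.013], "grip": 1},
    {"rot": [0, 0, 0], "linear": [0.022, 0.138, 0.013], "grip": 1},
  ],
)

```text
time: 15.5
ee_pos: [0.488, -0.1497, 0.1193]
eef_rot: [0.763, 0.646, -0.001, 0.002]
ft_force: [-1.6, -12.7, 5.7]
width: 0.0116
```

```bash
python3 st.py
```

```text
15.5 [ 0.488  -0.1497  0.1193] yang -9.535809006486573 0.011613818167578293 [ -1.5523 -12.7247   5.7121] [-2.728   0.3378  0.0324] [ 0.7543  0.2429 -0.6089  1.8786  0.1615  1.0668 -0.0854]
```

Call:
apply_moves(
  commands=[
    {"rot": [0, 0, 0], "linear": [0.022, 0.0, 0], "grip": -0.5},
    {"rot": [0, 0, 0], "linear": [0, 0, 0], "grip": -0.5},
    {"rot": [0, 0, 0], "linear": [0, 0, 0], "grip": -0.5},
    {"rot": [0, 0, 0], "linear": [0, 0, 0.15], "grip": -0.5},
    {"rot": [0, 0, 0], "linear": [0, 0, 0.3], "grip": -0.5},
    {"rot": [0, 0, 0], "linear": [0, 0, 0.467], "grip": -0.5},
    {"rot": [0, 0, 0], "linear": [0.14, 0.55, 0.467], "grip": -0.5},
    {"rot": [0, 0, 0], "linear": [0.14, 0.55, 0.467], "grip": -0.5},
    {"rot": [0, 0, 0], "linear": [0.14, 0.55, 0.467], "grip": -0.5},
    {"rot": [0, 0, 0], "linear": [0.14, 0.55, 0.467], "grip": -0.5},
    {"rot": [0, 0, 0], "linear": [0.14, 0.55, 0.467], "grip": -0.5},
  ],
)

```text
time: 16.6
ee_pos: [0.5301, 0.0227, 0.2589]
eef_rot: [0.761, 0.649, 0.001, -0.001]
ft_force: [0.5, -0.1, -0.4]
width: 0.065
```

```bash
python3 st.py
cat > e.py <<'E'
from h import *
import sys
np.set_printoptions(precision=4,suppress=True)
p=[r.camera(n) for n in("wrist","scene","top")]
for k,z in(("elbow_block",.158),("red_marker",.088),("pawl_handle",.119)):
    for n,q in zip("wst",p):
        for f in r.spot_point(k,q)[:1]:print(n,k,round(f["p"],2),np.round(f["location"]),atz(q,f["location"],z))
save("w"+sys.argv[1],p[0]["frame"])
a=cv2.resize(p[1]["frame"][140:320,190:390],(600,540),interpolation=cv2.INTER_CUBIC);save("s"+sys.argv[1],a)
a=cv2.resize(p[2]["frame"][130:270,210:410],(800,560),interpolation=cv2.INTER_CUBIC);save("t"+sys.argv[1],a)
E
python3 e.py 4
```

```text
16.6 [0.5301 0.0227 0.2589] yang -9.025241367590283 0.06498871438255709 [ 0.4507 -0.0961 -0.3997] [-0.0698 -0.0251 -0.0196] [ 0.5553  0.1836 -0.7613  1.6497  0.1269  1.3588 -0.3817]
w elbow_block 0.81 [310.  59.] [0.5362 0.1228 0.158 ]
s elbow_block 0.76 [318. 170.] [0.5293 0.1189 0.158 ]
t elbow_block 0.56 [277. 228.] [0.5442 0.1228 0.158 ]
w red_marker 0.9 [553. 120.] [0.7357 0.05   0.088 ]
s red_marker 0.9 [364. 225.] [0.7309 0.0551 0.088 ]
t red_marker 0.91 [306. 151.] [0.7351 0.0584 0.088 ]
s pawl_handle 0.48 [254. 233.] [ 0.4793 -0.1536  0.119 ]
t pawl_handle 0.43 [394. 254.] [ 0.4803 -0.1528  0.119 ]
```

View pics/w4.png

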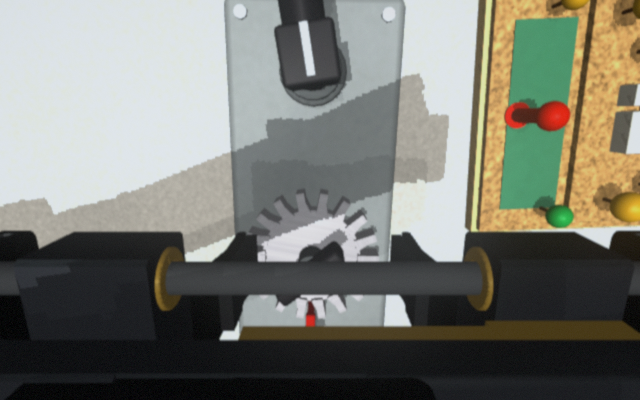

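View pics/s4.png

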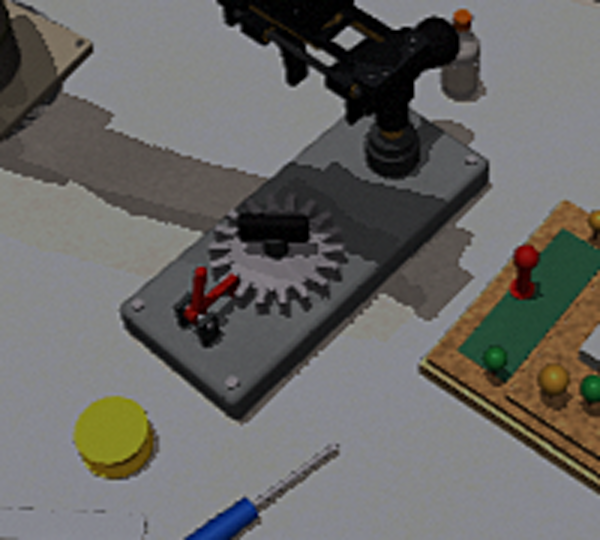

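Run:
```python
from h import *
np.set_printoptions(precision=4,suppress=True)
p=r.camera("wrist")
im=p["frame"].astype(int);m=np.zeros(im.shape[:2],bool);m[18:80,293:322]=im[18:80,293:322].min(2)>170
c=np.column_stack(np.where(m))[:,::-1].astype(float);print(len(c),c.min(0),c.max(0))
W=np.array([atz(p,q,.178)[:2] for q in c]).astype(np.float32)
v=cv2.fitLine(W,cv2.DIST_HUBER,0,.01,.001).ravel();print(W.min(0),W.max(0),W.mean(0),np.degrees(np.arctan2(v[1],v[0])))
M=np.array([.5365,.1228]);print(np.degrees(np.arctan2(*( (np.array([.735,.0505])-M)[::-1]))))
h=im[...,0]-im[...,1:].max(2)
y,x=np.where(h[90:150,530:575]>60);print("ball",x.mean()+530,y.mean()+90, x.min()+530,x.max()+530,y.min()+90,y.max()+90)
# ball: fit using right part
print(atz(p,(554,116),.088),atz(p,(553,116),.088))
# block outline top
for q in((277,47),(339,41),(283,88),(333,90)):print(q,atz(p,q,.178),atz(p,q,.138))
```

```text
387 [297.  18.] [312.  65.]
[0.5335 0.1113] [0.5383 0.1374] [0.5359 0.1245] -89.902336
-20.01322926485481
ball 554.0462351387055 106.88507265521797 538 570 93 121
[0.7362 0.046  0.088 ] [0.7353 0.0461 0.088 ]
(277, 47) [0.5193 0.124  0.178 ] [0.5155 0.1309 0.138 ]
(339, 41) [0.5559 0.1213 0.178 ] [0.5586 0.1277 0.138 ]
(283, 88) [0.5183 0.1008 0.178 ] [0.5144 0.1036 0.138 ]
(333, 90) [0.5481 0.0947 0.178 ] [0.5494 0.0964 0.138 ]
```

Call:
apply_moves(
  commands=[
    {"rot": [0, 0, 0.052], "linear": [0.02, 0.35, 0], "grip": -0.5},
    {"rot": [0, 0, 0.052], "linear": [0.02, 0.35, 0], "grip": -0.5},
    {"rot": [0, 0, 0.052], "linear": [0.02, 0.35, 0], "grip": -0.5},
    {"rot": [0, 0, 0.052], "linear": [0.02, 0.35, 0], "grip": -0.5},
    {"rot": [0, 0, 0.052], "linear": [0.02, 0.35, -0.12], "grip": -0.5},
    {"rot": [0, 0, 0.052], "linear": [0.02, 0.35, -0.24], "grip": -0.5},
    {"rot": [0, 0, 0.052], "linear": [0.02, 0.35, -0.327], "grip": -0.5},
    {"rot": [0, 0, 0.052], "linear": [0.02, 0.35, -0.327], "grip": -0.5},
  ],
)

```text
time: 18.05
ee_pos: [0.5343, 0.1199, 0.1573]
eef_rot: [0.708, 0.706, -0.003, -0.001]
ft_force: [-0.8, 0.8, -0.5]
width: 0.0654
```

```bash
python3 st.py
```

```text
18.05 [0.5343 0.1199 0.1573] yang -0.20662452485906613 0.06539951665335071 [-0.7639  0.7739 -0.4583] [-0.0113 -0.063  -0.0015] [ 0.3826  0.3339 -0.8098  1.7334  0.2576  1.1911 -0.5011]
```

Call:
apply_moves(
  commands=[
    {"rot": [0, 0, 0], "linear": [0, 0, 0], "grip": 1},
    {"rot": [0, 0, 0], "linear": [0, 0, 0], "grip": 1},
    {"rot": [0, 0, 0], "linear": [0, 0, 0], "grip": 1},
    {"rot": [0, 0, 0], "linear": [0, 0, 0], "grip": 1},
    {"rot": [0, 0, 0], "linear": [0, 0, 0], "grip": 1},
    {"rot": [0, 0, 0], "linear": [0, 0, 0], "grip": 1},
  ],
  newtons=25,
)

```text
time: 18.65
ee_pos: [0.5365, 0.1225, 0.1614]
eef_rot: [0.708, 0.707, 0.001, 0.001]
ft_force: [0.7, -0.0, 3.3]
width: 0.0358
```

```bash
python3 st.py
```

```text
18.65 [0.5365 0.1225 0.1614] yang -0.08221186982918027 0.03578008856205739 [ 0.7491 -0.0143  3.3181] [-0.1009 -0.2474 -0.059 ] [ 0.3814  0.3307 -0.8126  1.7282  0.2572  1.1918 -0.5015]
```

Call:
apply_moves(
  commands=[
    {"rot": [0, 0, -0.03], "linear": [0, 0, 0], "grip": 1},
    {"rot": [0, 0, -0.06], "linear": [0, 0, 0], "grip": 1},
    {"rot": [0, 0, -0.09], "linear": [0, 0, -0.001], "grip": 1},
    {"rot": [0, 0, -0.12], "linear": [0, 0, -0.001], "grip": 1},
    {"rot": [0, 0, -0.15], "linear": [0, 0, -0.001], "grip": 1},
    {"rot": [0, 0, -0.18], "linear": [0, 0, -0.002], "grip": 1},
    {"rot": [0, 0, -0.21], "linear": [0, 0, -0.002], "grip": 1},
    {"rot": [0, 0, -0.24], "linear": [0, 0, -0.002], "grip": 1},
    {"rot": [0, 0, -0.27], "linear": [0, 0, -0.002], "grip": 1},
    {"rot": [0, 0, -0.3], "linear": [0, 0, -0.0025], "grip": 1},
  ],
)

```text
time: 19.65
ee_pos: [0.5355, 0.1232, 0.1605]
eef_rot: [0.952, 0.307, -0.0, -0.0]
ft_force: [-4.9, 0.5, 7.2]
width: 0.0357
```

```bash
python3 st.py
```

```text
19.65 [0.5355 0.1232 0.1605] yang -54.2458556524018 0.03568865999948136 [-4.9093  0.5325  7.1696] [0.233  1.1141 0.0494] [ 0.2648  0.2968 -0.6683  1.735   0.1969  1.1784 -1.4048]
```

Call:
apply_moves(
  commands=[
    {"rot": [0, 0, -0.03], "linear": [-0.002, 0, 0], "grip": 1},
    {"rot": [0, 0, -0.06], "linear": [-0.002, 0, -0.0005], "grip": 1},
    {"rot": [0, 0, -0.09], "linear": [-0.002, 0, -0.001], "grip": 1},
    {"rot": [0, 0, -0.12], "linear": [-0.002, 0, -0.001], "grip": 1},
    {"rot": [0, 0, -0.15], "linear": [-0.002, 0, -0.0015], "grip": 1},
    {"rot": [0, 0, -0.18], "linear": [-0.002, 0, -0.002], "grip": 1},
    {"rot": [0, 0, -0.21], "linear": [-0.002, 0, -0.002], "grip": 1},
    {"rot": [0, 0, -0.24], "linear": [-0.002, 0, -0.002], "grip": 1},
    {"rot": [0, 0, -0.27], "linear": [-0.002, 0, -0.0025], "grip": 1},
    {"rot": [0, 0, -0.29], "linear": [-0.002, 0, -0.0025], "grip": 1},
    {"rot": [0, 0, -0.304], "linear": [-0.002, 0, -0.0025], "grip": 1},
    {"rot": [0, 0, -0.31], "linear": [-0.002, 0, -0.0025], "grip": 1},
    {"rot": [0, 0, -0.311], "linear": [-0.002, 0, -0.0025], "grip": 1},
    {"rot": [0, 0, -0.311], "linear": [-0.002, 0, -0.0025], "grip": 1},
  ],
)

```text
time: 21.05
ee_pos: [0.5352, 0.1244, 0.1598]
eef_rot: [0.985, -0.173, 0.0, -0.001]
ft_force: [-2.3, 5.3, 5.8]
width: 0.0357
```

```bash
python3 st.py
```

```text
21.05 [0.5352 0.1244 0.1598] yang -109.93753887469771 0.03568136386315106 [-2.3019  5.2712  5.8035] [1.454  0.4351 0.0455] [ 0.1542  0.2726 -0.5364  1.7424  0.1485  1.1662 -2.3432]
```

Call:
apply_moves(
  commands=[
    {"rot": [0, 0, 0], "linear": [0, 0, 0], "grip": -0.5},
    {"rot": [0, 0, 0], "linear": [0, 0, 0], "grip": -0.5},
    {"rot": [0, 0, 0], "linear": [0, 0, 0], "grip": -0.5},
    {"rot": [0, 0, 0], "linear": [0, 0, 0], "grip": -0.5},
    {"rot": [0, 0, 0], "linear": [0, 0, 0.12], "grip": -0.5},
    {"rot": [0, 0, 0], "linear": [0, 0, 0.25], "grip": -0.5},
    {"rot": [0, 0, 0], "linear": [0, 0, 0.4], "grip": -0.5},
    {"rot": [0, 0, 0], "linear": [-0.3, 0.11, 0.4], "grip": -0.5},
    {"rot": [0, 0, 0], "linear": [-0.3, 0.11, 0.4], "grip": -0.5},
    {"rot": [0, 0, 0], "linear": [-0.3, 0.11, 0.4], "grip": -0.5},
    {"rot": [0, 0, 0], "linear": [-0.3, 0.11, 0.4], "grip": -0.5},
  ],
)

```text
time: 22.15
ee_pos: [0.445, 0.1555, 0.2796]
eef_rot: [0.985, -0.174, 0.001, 0.0]
ft_force: [0.7, -0.1, -1.1]
width: 0.0656
```

```bash
python3 st.py; python3 e.py 5
```

```text
22.15 [0.445  0.1555 0.2796] yang -110.01267914082517 0.06555112670619406 [ 0.7392 -0.1427 -1.0974] [ 0.0307  0.0118 -0.0022] [ 0.1623  0.     -0.5888  1.7603  0.0017  1.3804 -2.3469]
w elbow_block 0.91 [322.  71.] [0.5337 0.1242 0.158 ]
s elbow_block 0.57 [320. 170.] [0.5364 0.1221 0.158 ]
t elbow_block 0.57 [274. 230.] [0.5387 0.1292 0.158 ]
s red_marker 0.63 [367. 225.] [0.7395 0.0586 0.088 ]
s pawl_handle 0.56 [227. 286.] [ 0.519  -0.3259  0.119 ]
t pawl_handle 0.69 [393. 254.] [ 0.481  -0.1511  0.119 ]
```

View pics/w5.png

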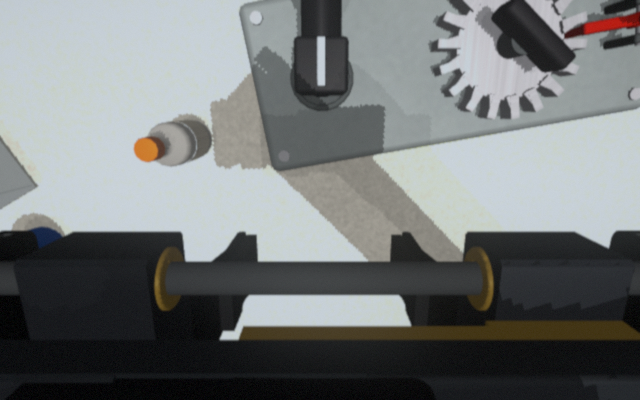

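```bash
cat > f.py <<'E'
from h import *
np.set_printoptions(precision=4,suppress=True)
p=r.camera("wrist")
im=p["frame"].astype(int);m=np.zeros(im.shape[:2],bool);m[20:95,308:334]=im[20:95,308:334].min(2)>170
c=np.column_stack(np.where(m))[:,::-1].astype(float)
W=np.array([atz(p,q,.1765)[:2] for q in c]).astype(np.float32)
v=cv2.fitLine(W,cv2.DIST_HUBER,0,.01,.001).ravel();print("line",len(c),W.mean(0),np.degrees(np.arctan2(v[1],v[0])))
o=[]
for n,(u0,u1,v0,v1) in dict(top=(290,325,135,165),scene=(350,385,205,245)).items():
    p=r.camera(n);im=p["frame"].astype(int);h=im[...,0]-im[...,1:].max(2)
    y,x=np.where(h[v0:v1,u0:u1]>.5*h[v0:v1,u0:u1].max());x=x+u0;y=y+v0
    # ball = topmost part in the view
    print(n,x.min(),x.max(),y.min(),y.max())
    k=np.linalg.norm(proj(p,[.735,.063,.088])-proj(p,[.735,.037,.088]))
    print(" ball px dia",k)
    X=proj(p,[.7355,.0505,.088]);print(" pred",X)
    hh=h[v0:v1,u0:u1]
    print(" widths",[(int(yy),int(x[y==yy].min()),int(x[y==yy].max())) for yy in np.unique(y)])
E
python3 f.py
```

```text
line 329 [0.5379 0.1232] -20.131144
top 303 312 146 158
 ball px dia 10.429533460845004
 pred [308.787  150.5355]
 widths [(146, 305, 309), (147, 304, 310), (148, 304, 311), (149, 303, 311), (150, 303, 311), (151, 303, 311), (152, 303, 311), (153, 304, 312), (154, 304, 312), (155, 304, 312), (156, 304, 311), (157, 305, 310), (158, 306, 309)]
scene 360 368 222 239
 ball px dia 7.400661618559408
 pred [364.8393 226.4521]
 widths [(222, 363, 367), (223, 362, 368), (224, 362, 368), (225, 362, 368), (226, 362, 368), (227, 363, 368), (228, 364, 365), (233, 361, 361), (234, 360, 361), (235, 360, 367), (236, 360, 367), (237, 360, 366), (238, 361, 366), (239, 363, 363)]
```

Call:
apply_moves(
  commands=[
    {"rot": [0, 0, 0], "linear": [0.63, -0.23, 0.05], "grip": -0.5},
    {"rot": [0, 0, 0], "linear": [0.63, -0.23, 0.05], "grip": -0.5},
    {"rot": [0, 0, 0], "linear": [0.63, -0.23, 0.05], "grip": -0.5},
    {"rot": [0, 0, 0], "linear": [0.63, -0.23, 0.05], "grip": -0.5},
    {"rot": [0, 0, 0], "linear": [0.63, -0.23, 0.05], "grip": -0.5},
    {"rot": [0, 0, 0], "linear": [0.63, -0.23, 0.05], "grip": -0.5},
    {"rot": [0, 0, 0], "linear": [0.63, -0.23, 0.05], "grip": -0.5},
    {"rot": [0, 0, 0], "linear": [0.63, -0.23, 0.05], "grip": -0.5},
  ],
)

```text
time: 23.7
ee_pos: [0.6335, 0.0875, 0.295]
eef_rot: [0.985, -0.173, 0.0, 0.0]
ft_force: [-0.1, -0.5, 0.9]
width: 0.0653
```

```bash
python3 st.py
python3 - <<'E'
from h import *
np.set_printoptions(precision=4,suppress=True)
for i in range(2):
    p=r.camera("wrist")
    for f in r.spot_point("red_marker",p)[:1]:print(f,atz(p,f["location"],.088))
im=p["frame"].astype(int);h=((im[...,0]-im[...,1:].max(2))>60).astype("uint8")
n,l,s,c=cv2.connectedComponentsWithStats(h)
for i in range(1,n):
    if s[i,4]>30:print(s[i],c[i],atz(p,c[i],.088))
im=p["frame"][:230];save("w6",im)
E
```

```text
23.7 [0.6335 0.0875 0.295 ] yang -109.96603077044689 0.06525615102225375 [-0.0597 -0.5495  0.8645] [ 0.0429  0.0896 -0.0133] [ 0.1592  0.3873 -0.506   1.3099  0.1852  1.4895 -2.2491]
{'location': [319.9, 69.1], 'p': 0.96} [0.7321 0.0549 0.088 ]
{'location': [321.0, 69.4], 'p': 0.7} [0.7318 0.0536 0.088 ]
[307  52  26  34 683] [319.9956  68.1728] [0.7331 0.0541 0.088 ]
[545 224  41  10 211] [569.8863 229.0711] [ 0.4949 -0.1373  0.088 ]
```

View pics/w6.png

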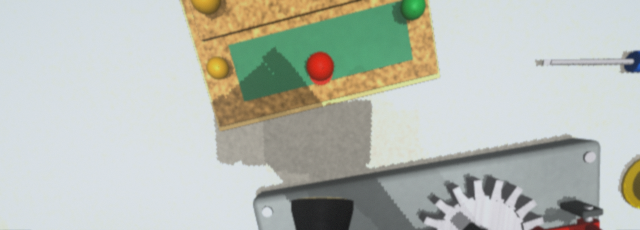

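Run:
```python
from h import *
p=r.camera("scene");save("s7",cv2.resize(p["frame"][140:340,180:420],(720,600),interpolation=cv2.INTER_CUBIC))
```

```text
(no output)
```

View pics/s7.png

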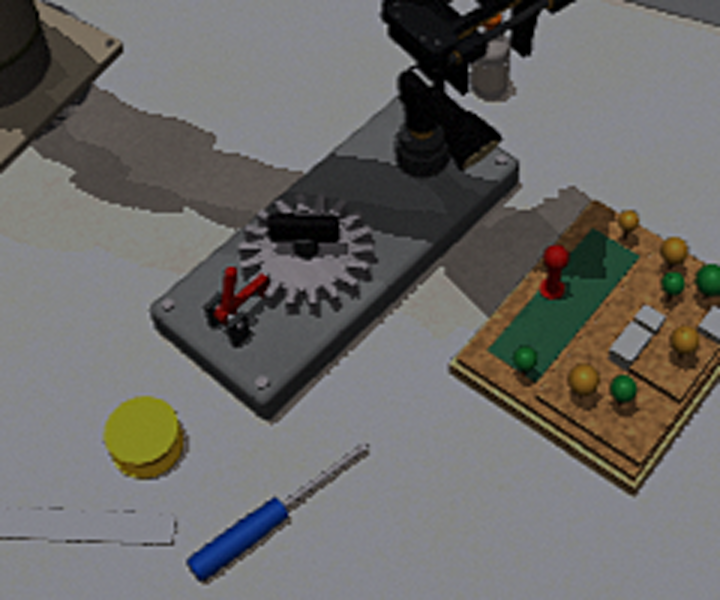

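The picture shows the mast down with its collar on the boss, the pawl in the teeth (about (235,295)), and the lamp pointing at the marker (555,260). The bottle, spool and screwdriver haven't moved, and the gripper touches nothing.

```bash
python3 -c "
from bench import r
print(r.close_job())"
```

```text
the job is handed in; nothing more can be done
None
```

The job is done in the order asked and handed in, at about 24 s on the robot's clock out of the 72 s allowed.

- **Pawl up, wheel back:** I lifted the pawl and turned the wheel anticlockwise to its stop. The torque rose to about 1 N m and the pads slipped on the bar, and the picture shows the mast collar down on its boss. The first grip on the bar caught the stem (24 mm instead of 16), so I raised the gripper and took it again.
- **Pawl back:** I swung it back to its stop, with about 13 N at the end. The last scene picture shows its tip in the teeth as at the start.
- **Elbow:** I screwed it about 110° clockwise (1.92 rad). The white line then measured -20.1°. The marker's bearing measured -19.3° to -20.2° between pictures, most likely about -19.4°, so the aim is within about 1°.
- **Rest of the scene:** the glue bottle, tape spool and screwdriver look unmoved, and the gripper is open and clear of everything.

Two checks disagreed. The camera estimates of the marker differed by about 4 mm; the views with the wrist camera near the marker settled it. One late network report placed the pawl handle on the tape spool, and the other camera and the picture contradicted it.

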